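# Knock a stuck cup out of its plaster mould

### The job

Push the plaster mould along the stand's rails until you feel it fully home against the steel stop, pressing only gently. Then raise the knockout rod by its wooden bar, slowly, so that it comes up through the mould's bottom hole and frees the stuck cup without cracking it, and leave the rod up. Stand the freed cup upright and gently in the middle of the raised round drying disc, leaving the two finished cups alone.

Things in the scene. Friction and masses are not known exactly. Their poses are not given: they have to be found in the camera images.
- stand: Fixed metal stand. Origin: middle, at table level; z up. Plate 170 (x) by 250 mm (y), top 90 mm up, mid-slot along y. Rails along y guide the mould's foot with 1 mm play, lips over it, out to x = +-80 mm, 112 mm up. The stop (a steel block across the rails, 34 mm high) and the rod are one head, clamped up to 15 mm either way along y: the mould, pushed to +y, meets it with its axis at y = -15 to +15 mm.
- mould: Loose plaster mould, 0.6 kg: round body 112 mm in diameter, 62 mm high, foot 130 (across) by 112 (along the rails) by 14 mm. Origin: centre of underside, on its 17 mm bottom hole; axes as the stand's. Floor 12 mm, cavity 52 mm wide. Starts 30 to 85 mm short of the stop. Slides with 4 to 9 N; push its round side mid-width, 30 mm up. Chips over 30 N, or if the rod meets its underside with over 12 N.
- knockout (a joint): Height of the rod, m: 0 down, 0.060 upper stop; stays where left. 14 mm rod, on the mould's axis when the mould is against the stop. Tip 8 mm below the plate's top at 0, meets the cup at 0.020. Lifting takes 7 N empty, some 6 to 12 N more with the cup stuck: sprung cheeks pinch it until it has risen 18 mm (0.038). Lift slowly (under 0.1 m/s) to 0.050 to 0.056; the cup is then some 32 mm proud.
- cup_mid (a point): Centre (half-way up) of the stuck cup: unglazed, red-brown, straight, 50 mm in diameter, 50 mm high, walls 4 mm, bottom 18 mm thick, 0.13 kg; z up. It stands in the mould's cavity, rim flush with the mould's top. It cracks if the rod presses it with over 18 N or it is put down with over 40 N.
- disc_top (a point): Centre of the top of the raised plaster drying disc, 90 mm in diameter, 30 mm above the table, in the middle of a fixed plywood ware board 320 mm (its x) by 130 mm (its y), 18 mm thick. x along the board, z up.
- cup_b_mid (a point): Centre of a finished cup of the same size, standing on the ware board about 105 mm from the disc's centre on the board's +x side. To be left alone.
- cup_c_mid (a point): Centre of a finished cup of the same size, standing on the ware board about 105 mm from the disc's centre on the board's -x side. To be left alone.
- bar_line (a point): Wooden lifting bar of the rod: 16 mm in diameter, 80 mm long, level, along the stand's y, moving straight up with the rod; a steel upright carries it from below at its middle. This fixed point: on the bar's centre line with the rod fully down, 146 mm above the table, 140 mm from the stand's middle to its -x. The bar's own middle is up to 15 mm either way along y (it is clamped with the stop).
Things that resemble listed ones, but are neither listed nor needed, are in the scene too. What is shaped like the part that bears cup_mid but purple or white is not meant.

How it is judged:
By the outcome, as a careful person would: the job done as asked, in the order asked, and still so for the second after the job is handed in, with the robot touching nothing.
It also fails if it takes over 70 s, if anything falls off the work surface, if the arm or the gripper's body presses on something with over 40 N, if the wrist force passes 120 N, or if a joint passes its speed limit or range.

### The arm

A 6-joint arm with a two-finger parallel gripper is mounted at the origin on the work surface. World frame = base frame: x ahead of the robot, y to its left, z up, the work surface at z = 0. Lengths are in m, angles in rad, forces in N, time in s.
With the tool pointing down it reaches from about 0.25 to 0.775 m from the base axis. Payload 4 kg.
Tool frame: the origin (TCP) lies at the very end of the fingers, on their centre line; the grasp point (between the pads) lies 19 mm behind it; z points along the fingers, y is the direction in which the jaws open and shut (so a half turn about z gives the same grasp; the last joint's range is limited). The gripper opens to 94 mm and grips with 3 to 60 N. Pads are 16 mm wide; open, the fingers measure 119 mm over their backs; the gripper's body (75 mm by 177 mm) begins 78 mm behind the grasp point.
Start: joints at [1.235, 0.087, 1.371, -0, 1.684, -0.103], TCP at [0.127, 0.535, 0.206] pointing down, gripper open.
Joint ranges: [-3.1, 3.1], [-0.76, 2.03], [0.27, 2.55], [-1.08, 4.22], [0.17, 2.65], [-2.57, 2.57]. Speed limits (rad/s): [2.79, 2.79, 3.14, 3.14, 3.14, 3.14].

### API

Orientations are given as [roll, pitch, yaw] about the fixed x, y, z axes, in that order (R = Rz(yaw) Ry(pitch) Rx(roll)).
In Python, from bench import robot, snapshot, models gives the robot as it stands.
- The arm moves only by the tool arm_command, never from a script. Its argument "commands" is text: rows parted by semicolons, each of 7 numbers parted by spaces: the shift along the tool's x, y, z in mm, then the turn, a rotation vector about the tool's x, y, z in degrees, then the opening, from 0 (shut) to 1 (fully open). In form: tx ty tz rx ry rz hand; .... A call has 1 to 12 rows; each row shifts and turns the pose as measured when the row begins, along the tool's axes as they then stand; what a row does not reach is not made up. A row lasts 1/8 s, in which the tool goes at most 62.5 mm and 10.7 degrees, less where a joint would pass 70% of its speed; a pose out of reach is approached as far as the arm can. A call is refused whole if a number of a shift passes 62.5 or a number of a turn 10.7, either way. A call with a gripper value outside its range is refused whole. The fingers move at their own pace and stop on an object; the grip force is fixed at half the most. Time passes only in rows, so rows that do not move let the fingers close. It gives the time, the measured TCP pose, the force and the opening at its end, in the units of the state.
- robot.get_obs(): the state, without advancing time (a new reading comes with each control period).
- snapshot(name): name is "scene" or "top" or "wrist"; returns a dict with "img" (384x512x3 uint8, blue, green, red), "camera_matrix" (3x3 intrinsics, pixels), "dist" ([k1, k2, p1, p2, k3] as OpenCV has them; the pictures are not rectified), "origin" and "rotation" of the camera in the world. Camera axes: x right, y down, z forward; pixel columns grow to the right and rows downward; lengths in m; the calibration is good to about 2 mm. A picture is of the moment at which its call begins. There is no depth.
- robot.close_job(): hands the job in, once; it reports no verdict.
Trained networks look in a picture, given as the dict that the camera call returned (one of the last four; its "shot" number tells which), for a name from the list of things; names that differ only in an ending like _2 or _b are one class to them, and where a whole thing is asked for, a point or a joint stands for the part that bears it (a point fixed in the world has none). Each returns a list of dicts, best first, with "conf" (0 to 1); they miss things now and then, are a little off and sometimes report something else, mostly with a low value. They report only what shows in the picture. A call takes as long as a camera call. They do not tell look-alikes from the thing itself.
- models.spot_in(query, picture): "bbox" ([left, top, width, height] as shares, 0 to 1, of the picture: columns of its width, rows of its height, round what is visible of it).
- models.tip_of(query, picture): "centre" ([column, row] as shares, 0 to 1, of the picture: columns of its width, rows of its height: a listed point, or the origin of a listed thing).
The state is a dict: "time": time; "joint_positions": joint angles; "qvel": joint speeds; "joint_torque": joint torques, N m; "tool_pos": TCP position; "ee_rot": TCP orientation; "wrist_force": force on the tool from outside, world axes, zero at the start; "wrist_torque": the same for the moment, N m; "width": finger opening in m.
Only numpy, scipy, OpenCV 4.12 (cv2) and the standard library are available. Lean on these libraries where they do the work, as an engineer would, in place of code of your own. Each camera call takes 0.05 s, during which the arm holds its last target. There are 200 camera calls.

## Working session

There is one attempt and no reset: what is moved stays moved. The work goes in short steps, Python scripts to look and compute and a tool call to move; the robot and the scene stay as the last step left them, time stands still between calls to the robot, and variables do not carry over. Pictures are saved under pics/ and viewed, about 8 in all and at most 12, crops included, and the job is handed in when it is done.

Besides the shell and the picture viewer there is one more tool, called after ">>>" by a JSON object that holds its "api" and its "payload". arm_command: Moves the arm, as the interface text tells. Its arguments: {"type":"object","properties":{"commands":{"type":"string"}},"required":["commands"]}

```bash
mkdir -p pics
cat > h.py <<'E'
import numpy as np, cv2
from bench import robot, snapshot, models
def px(p,c): # shares -> pixel
    return np.array([c[0]*512,c[1]*384])
def ray(p,uv):
    n=cv2.undistortPoints(np.array([[uv]],float),np.array(p["camera_matrix"]),np.array(p["dist"],float))[0,0]
    d=np.array(p["rotation"])@np.array([n[0],n[1],1]); return np.array(p["origin"]),d
def atz(p,uv,z):
    o,d=ray(p,uv); return o+d*(z-o[2])/d[2]
def proj(p,X):
    R=np.array(p["rotation"]).T; t=-R@np.array(p["origin"])
    return cv2.projectPoints(np.atleast_2d(X).astype(float),cv2.Rodrigues(R)[0],t,np.array(p["camera_matrix"]),np.array(p["dist"],float))[0][:,0]
def tri(rs):
    A=0;b=0
    for o,d in rs:
        d=d/np.linalg.norm(d);M=np.eye(3)-np.outer(d,d);A=A+M;b=b+M@o
    return np.linalg.solve(A,b)
def st():
    o=robot.get_obs()
    for k in("time","tool_pos","ee_rot","wrist_force","width"):print(k,np.round(o[k],4))
E
python3 - <<'E'
from h import *
st()
Z={"stand":0,"mould":.09,"cup_mid":.127,"disc_top":.03+0,"cup_b_mid":.043,"bar_line":.146}
ims=[]
for n in("scene","top"):
    p=snapshot(n);ims.append(p["img"]);print(n,np.round(p["origin"],3))
    for q,z in Z.items():
        for r in models.tip_of(q,p)[:4]:
            u=px(p,r["centre"]);print(q,round(r["conf"],2),u.round(),atz(p,u,z).round(4))
    cv2.imwrite(f"pics/{n}0.png",cv2.resize(p["img"],(800,600)))
E
```

```text
time 0.0
tool_pos [0.1267 0.5347 0.2043]
ee_rot [-3.1394e+00 -2.0000e-04  2.9088e+00]
wrist_force [-0.0685 -0.614  -0.1747]
width 0.094
scene [0.884 0.534 0.71 ]Traceback (most recent call last):
  File "<stdin>", line 9, in <module>
  File "h.py", line 9, in atz
    o,d=ray(p,uv); return o+d*(z-o[2])/d[2]
                                       ~^^^
IndexError: invalid index to scalar variable.
```

```bash
sed -i 's/np.array(p\["rotation"\])/rot(p["rotation"])/g' h.py
cat >> h.py <<'E'
from scipy.spatial.transform import Rotation
def rot(r):
    r=np.array(r,float)
    return r if r.shape==(3,3) else Rotation.from_euler("xyz",r).as_matrix()
E
python3 - <<'E'
from h import *
Z={"stand":0,"mould":.09,"cup_mid":.127,"disc_top":.03+0,"cup_b_mid":.043,"bar_line":.146}
for n in("scene","top"):
    p=snapshot(n);print(n,np.round(p["origin"],3),p["rotation"])
    for q,z in Z.items():
        for r in models.tip_of(q,p)[:4]:
            u=px(p,r["centre"]);print(q,round(r["conf"],2),u.round(),atz(p,u,z).round(4))
    cv2.imwrite(f"pics/{n}0.png",cv2.resize(p["img"],(800,600)))
E
```

```text
scene [0.884 0.534 0.71 ] [-2.29833939  0.00462574  2.6716753 ]
stand 0.91 [282. 289.] [0.601  0.0917 0.    ]
mould 0.95 [275. 239.] [0.5917 0.0403 0.09  ]
mould 0.34 [234. 165.] [ 0.5639 -0.2025  0.09  ]
cup_mid 0.83 [276. 220.] [0.5835 0.029  0.127 ]
cup_mid 0.82 [331. 229.] [0.5063 0.0954 0.127 ]
cup_mid 0.82 [191. 240.] [0.7424 0.0042 0.127 ]
cup_mid 0.71 [267. 195.] [ 0.5664 -0.0386  0.127 ]
disc_top 0.95 [233. 165.] [ 0.5358 -0.2734  0.03  ]
disc_top 0.72 [191. 171.] [ 0.6365 -0.2976  0.03  ]
cup_b_mid 0.81 [195. 170.] [ 0.6318 -0.282   0.043 ]
top [ 0.438 -0.061  0.939] [-2.99598284 -0.00768589 -1.58419125]
stand 0.89 [194. 174.] [0.6059 0.1018 0.    ]
mould 0.86 [216. 168.] [0.6038 0.0367 0.09  ]
cup_mid 0.88 [233. 247.] [ 0.4271 -0.0034  0.127 ]
cup_mid 0.87 [290. 212.] [ 0.4995 -0.1249  0.127 ]
cup_mid 0.73 [212. 170.] [0.5925 0.041  0.127 ]
cup_mid 0.62 [274. 130.] [ 0.6795 -0.0952  0.127 ]
disc_top 0.87 [351. 196.] [ 0.5437 -0.2811  0.03  ]
cup_b_mid 0.96 [353. 150.] [ 0.6537 -0.2887  0.043 ]
```

View pics/scene0.png

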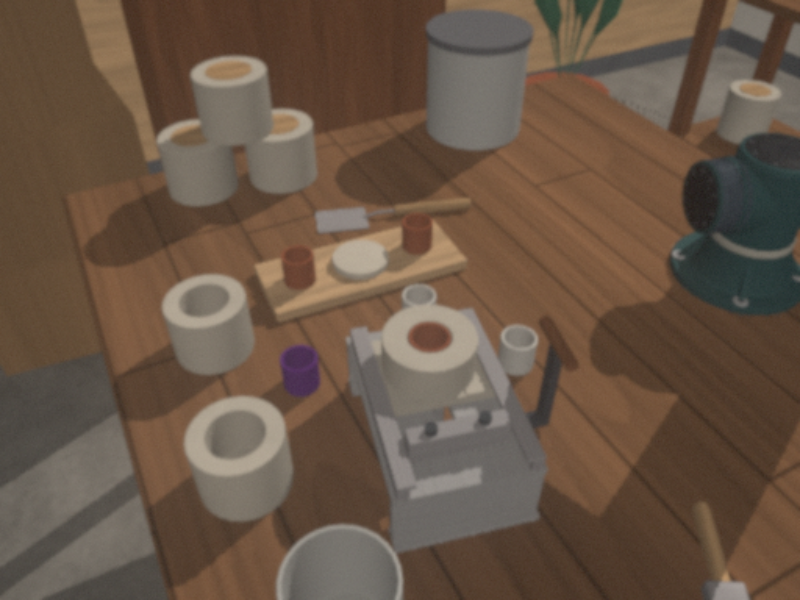

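View pics/top0.png

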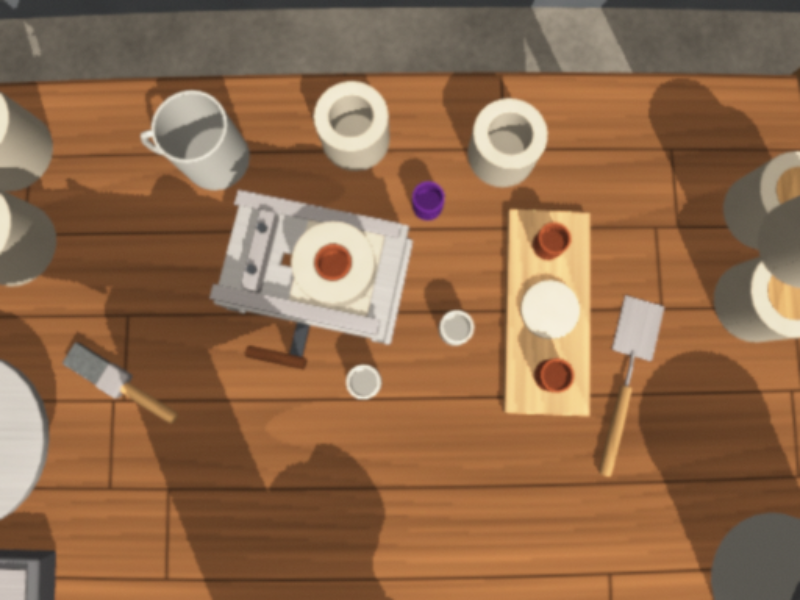

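Run:
```python
from h import *
from scipy.optimize import least_squares
p=snapshot("top"); s=snapshot("scene")
C=np.array([[238,192],[410,225],[212,297],[388,342]])*.64
L=np.array([[80,125,112],[80,-125,112],[-80,125,112],[-80,-125,112]])/1000
f=lambda v:(proj(p,np.c_[L[:,:2]@np.array([[np.cos(v[2]),np.sin(v[2])],[-np.sin(v[2]),np.cos(v[2])]])+v[:2],L[:,2]])-C).ravel()
r=least_squares(f,[.6,.08,-.2]);print(r.x,np.degrees(r.x[2]),r.fun.round(1))
v=r.x;W=lambda P:np.c_[np.atleast_2d(P)[:,:2]@np.array([[np.cos(v[2]),np.sin(v[2])],[-np.sin(v[2]),np.cos(v[2])]])+v[:2],np.atleast_2d(P)[:,2]]
print("bar_line",W([-.14,0,.146]))
# mould top circle in px top image -> z .152
for c,z in(((333,261),.152),((276,357),.154),((550,309),.03),((551,240),.068),((553,375),.068),((262,248),.124)):
    X=atz(p,np.array(c)*.64,z); d=X[:2]-v[:2]; print(c,X.round(4),"stand:",(d@np.array([[np.cos(v[2]),-np.sin(v[2])],[np.sin(v[2]),np.cos(v[2])]])).round(4))
for nm,q in(("top",p),("scene",s)):
    im=q["img"].copy()
    for u in proj(q,W(L)):cv2.circle(im,tuple(int(x) for x in u),2,(0,255,0),-1)
    u=proj(q,W([[-.14,-.04,.146],[-.14,.04,.146]]));cv2.line(im,*[tuple(int(x) for x in a) for a in u],(255,255,0),1)
    q["o"]=im
a=p["o"][100:240,130:280];b=s["o"][180:360,200:380]
cv2.imwrite("pics/ov.png",np.hstack([cv2.resize(a,(428,400)),cv2.resize(b,(372,400))]))
```

```text
[ 0.59927085  0.07087975 -0.22517979] -12.901851434125092 [ 1.5 -0.1  0.1  1.5 -0.2  1.7 -1.4 -2.9]
bar_line [[0.46280529 0.10213918 0.146     ]]
(333, 261) [0.594  0.0356 0.152 ] stand: [ 0.0028 -0.0355]
(276, 357) [0.4667 0.1095 0.154 ] stand: [-0.1378  0.008 ]
(550, 309) [ 0.5392 -0.2829  0.03  ] stand: [ 0.0205 -0.3582]
(551, 240) [ 0.639  -0.2801  0.068 ] stand: [ 0.1171 -0.3333]
(553, 375) [ 0.4386 -0.2737  0.068 ] stand: [-0.0797 -0.3717]
(262, 248) [0.6193 0.1384 0.124 ] stand: [0.0045 0.0703]
```

View pics/ov.png

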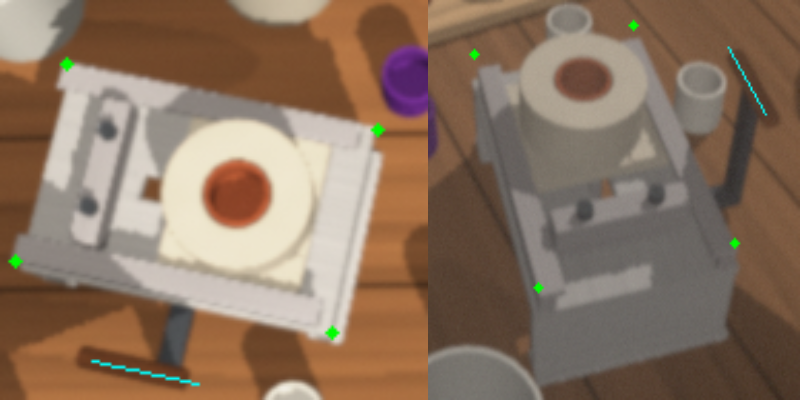

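>>> {"api": "arm_command", "payload": {"commands": "-47 -39 0 0 0 0 0;-47 -39 0 0 0 0 0;-47 -39 0 0 0 0 0;-47 -39 0 0 0 0 0;-47 -39 0 0 0 0 0;-47 -39 0 0 0 0 0;-47 -39 0 0 0 0 0;-47 -39 0 0 0 0 0;-47 -39 0 0 0 0 0;-47 -39 0 0 0 0 0;-47 -39 0 0 0 0 0;0 0 0 0 0 0 0"}}

```text
time: 2.4
tool_pos: [0.5425, -0.0136, 0.2063]
ee_rot: [3.136, 0.007, 2.913]
wrist_force: [-0.4, 0.3, 0.3]
width: 0.0006
```

>>> {"api": "arm_command", "payload": {"commands": "-39 -30 0 0 0 0 0;0 0 0 0 0 0 0"}}

```text
time: 2.65
tool_pos: [0.5737, -0.0514, 0.2059]
ee_rot: [3.135, 0.005, 2.913]
wrist_force: [-0.8, 0.5, -0.2]
width: 0.0003
```

Run:
```python
from h import *
st()
p=snapshot("wrist");print(np.round(p["origin"],3))
for q,z in {"stand":0,"mould":.09,"cup_mid":.127,"bar_line":.146}.items():
    for r in models.tip_of(q,p)[:3]:
        u=px(p,r["centre"]);print(q,round(r["conf"],2),u.round(),atz(p,u,z).round(4))
cv2.imwrite("pics/w1.png",p["img"])
```

```text
time 2.65
tool_pos [ 0.5737 -0.0514  0.2059]
ee_rot [3.1351 0.0047 2.913 ]
wrist_force [-0.7698  0.549  -0.2425]
width 0.0003
[ 0.493 -0.034  0.384]
mould 0.89 [351. 188.] [0.5921 0.0368 0.09  ]
mould 0.24 [363. 199.] [0.6057 0.0459 0.09  ]
cup_mid 0.71 [361. 199.] [0.5913 0.0345 0.127 ]
cup_mid 0.64 [170. 134.] [ 0.5032 -0.1045  0.127 ]
cup_mid 0.58 [278.  29.] [ 0.4487 -0.0056  0.127 ]
```

View pics/w1.png

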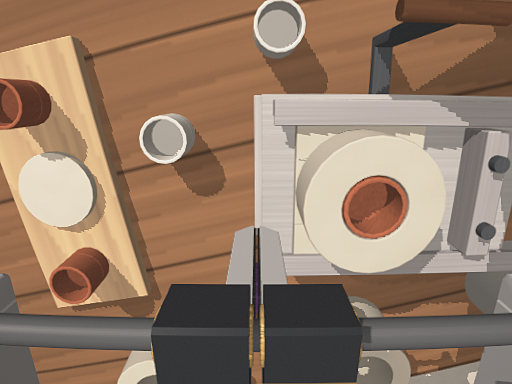

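Run:
```python
from h import *
p=snapshot("wrist")
M=atz(p,(371,201),.152);print("mould",M)
o=robot.get_obs();R=rot(o["ee_rot"]);T=np.array(o["tool_pos"])
print("in tool",(R.T@(M-T)*1000).round(1))
a=atz(p,(258,95),.09);b=atz(p,(505,97),.112);b2=atz(p,(275,100),.112);print(np.degrees(np.arctan2((b-b2)[0],(b-b2)[1])))
for c in((482,133),(462,250)):print(c,(R.T@(atz(p,c,.124)-T)*1000).round(1))
```

```text
mould [0.58453155 0.038372   0.152     ]
in tool [ 8.4 87.2 56.3]
11.254213441081646
(482, 133) [ 58.1 186.2  84.7]
(462, 250) [-48.  188.1  85.5]
```

>>> {"api": "arm_command", "payload": {"commands": "0 0 45 0 0 0 0;0 0 47 0 0 0 0;0 0 0 0 0 0 0"}}

```text
time: 3.32
tool_pos: [0.5738, -0.0457, 0.117]
ee_rot: [3.134, 0.013, 2.921]
wrist_force: [-0.6, -0.2, 0.2]
width: 0.0003
```

Run:
```python
from h import *
p=snapshot("wrist")
o=robot.get_obs();R=rot(o["ee_rot"]);T=np.array(o["tool_pos"])
for q,z in {"mould":.09,"cup_mid":.127}.items():
    for r in models.tip_of(q,p)[:3]:
        u=px(p,r["centre"]);print(q,round(r["conf"],2),u.round(),(R.T@(atz(p,u,z)-T)*1000).round(1))
cv2.imwrite("pics/w2.png",p["img"])
```

```text
mould 0.62 [380. 224.] [ 2.7 84.7 30.7]
cup_mid 0.9 [402. 248.] [ 2.4 83.8 -6.3]
cup_mid 0.84 [137. 148.] [ 60.3 -62.5  -8.5]
cup_mid 0.81 [280.   6.] [127.1  10.8  -9.2]
```

View pics/w2.png

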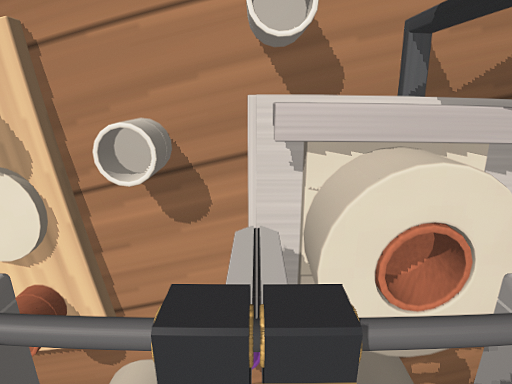

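>>> {"api": "arm_command", "payload": {"commands": "2 0 4 0 0 0 0;0 8 0 0 0 0 0;0 6 0 0 0 0 0;0 5 0 0 0 0 0;0 5 0 0 0 0 0;0 5 0 0 0 0 0"}}

```text
time: 4.22
tool_pos: [0.5854, -0.0194, 0.1255]
ee_rot: [3.138, 0.035, 2.919]
wrist_force: [-0.5, -3.8, -0.4]
width: 0.0002
```

>>> {"api": "arm_command", "payload": {"commands": "0 0 6 0 -2 0 0;0 0 4 0 0 0 0;0 0 0 0 0 0 0"}}

```text
time: 4.6
tool_pos: [0.5868, -0.0191, 0.1161]
ee_rot: [3.138, 0.072, 2.919]
wrist_force: [-0.3, -2.9, -1.8]
width: 0.0007
```

>>> {"api": "arm_command", "payload": {"commands": "0 0 0 0 4 0 0;0 0 0 0 0 0 0"}}

```text
time: 4.85
tool_pos: [0.5864, -0.0187, 0.1155]
ee_rot: [3.138, -0.001, 2.919]
wrist_force: [0.6, -2.1, 0.4]
width: 0.0005
```

>>> {"api": "arm_command", "payload": {"commands": "0 -4 0 0 0 0 0;9 0 0 0 0 0 0;0 0 0 0 0 0 0;0 4 0 0 0 0 0;0 3 0 0 0 0 0;0 3 0 0 0 0 0;0 3 0 0 0 0 0"}}

```text
time: 5.72
tool_pos: [0.5779, -0.008, 0.1156]
ee_rot: [3.14, -0.0, 2.919]
wrist_force: [-1.5, -3.3, -0.7]
width: 0.0005
```

>>> {"api": "arm_command", "payload": {"commands": "0 3 0 0 0 0 0;0 3 0 0 0 0 0;0 3 0 0 0 0 0;0 3 0 0 0 0 0"}}

```text
time: 6.22
tool_pos: [0.5809, 0.0041, 0.1156]
ee_rot: [3.14, -0.0, 2.918]
wrist_force: [-1.5, -4.7, 1.1]
width: 0.0007
```

>>> {"api": "arm_command", "payload": {"commands": "0 3 0 0 0 0 0;0 2 0 0 0 0 0"}}

```text
time: 6.48
tool_pos: [0.582, 0.0094, 0.1156]
ee_rot: [3.14, -0.0, 2.919]
wrist_force: [-0.6, -3.1, -0.1]
width: 0.0006
```

>>> {"api": "arm_command", "payload": {"commands": "0 2 0 0 0 0 0;0 2 0 0 0 0 0"}}

```text
time: 6.72
tool_pos: [0.583, 0.0136, 0.1155]
ee_rot: [3.141, -0.0, 2.919]
wrist_force: [-1.5, -3.2, -0.4]
width: 0.0003
```

>>> {"api": "arm_command", "payload": {"commands": "0 2 0 0 0 0 0;0 2 0 0 0 0 0"}}

```text
time: 6.98
tool_pos: [0.5842, 0.0164, 0.1157]
ee_rot: [-3.14, 0.001, 2.918]
wrist_force: [-0.7, -9.4, 0.7]
width: 0.0001
```

>>> {"api": "arm_command", "payload": {"commands": "0 2 0 0 0 0 0"}}

```text
time: 7.1
tool_pos: [0.5842, 0.0163, 0.1158]
ee_rot: [-3.136, 0.001, 2.917]
wrist_force: [-4.2, -9.2, 1.8]
width: 0.0004
```

>>> {"api": "arm_command", "payload": {"commands": "0 2 0 0 0 0 0;0 2 0 0 0 0 0"}}

```text
time: 7.35
tool_pos: [0.584, 0.016, 0.1158]
ee_rot: [-3.127, -0.0, 2.915]
wrist_force: [-2.1, -7.8, 0.6]
width: 0.0007
```

>>> {"api": "arm_command", "payload": {"commands": "0 4 0 0 0 0 0"}}

```text
time: 7.48
tool_pos: [0.584, 0.0159, 0.1162]
ee_rot: [-3.119, -0.001, 2.913]
wrist_force: [-4.6, -14.7, 3.8]
width: 0.0004
```

>>> {"api": "arm_command", "payload": {"commands": "0 -8 0 0 0 0 0;0 -8 0 0 0 0 0;0 0 -35 0 0 0 0;0 0 -35 0 0 10 0;0 0 -30 0 0 10 0;0 0 0 0 0 10 0;0 0 0 0 0 10 0;0 0 0 0 0 10 0;0 0 0 0 0 10 0;0 0 0 0 0 10 0.5;0 0 0 0 0 10 0.5;0 0 0 0 0 10 0.5"}}

```text
time: 8.98
tool_pos: [0.5823, 0.0116, 0.2199]
ee_rot: [3.141, -0.002, 1.3]
wrist_force: [-0.2, 0.2, -0.5]
width: 0.027
```

>>> {"api": "arm_command", "payload": {"commands": "20 -42 0 0 0 -2.6 0.7;22 -46 0 0 0 0 0.7;22 -46 0 0 0 0 0.7;0 0 0 0 0 0 0.7"}}

```text
time: 9.48
tool_pos: [0.4646, 0.1107, 0.2191]
ee_rot: [-3.141, -0.01, 1.347]
wrist_force: [0.5, 0.3, 0.5]
width: 0.0649
```

Run:
```python
from h import *
p=snapshot("wrist");st()
o=robot.get_obs();R=rot(o["ee_rot"]);T=np.array(o["tool_pos"])
for q,z in {"mould":.09,"cup_mid":.127,"knockout":.146}.items():
    for r in models.tip_of(q,p)[:3]:
        u=px(p,r["centre"]);print(q,round(r["conf"],2),u.round(),atz(p,u,z).round(4),(R.T@(atz(p,u,z)-T)*1000).round(1))
for r in models.spot_in("knockout",p)[:2]:print(r)
cv2.imwrite("pics/w3.png",p["img"])
```

```text
time 9.525
tool_pos [0.4658 0.1098 0.219 ]
ee_rot [-3.1413 -0.0097  1.3458]
wrist_force [-0.5304 -0.1176  0.8704]
width 0.0654
mould 0.9 [402. 187.] [0.6043 0.0786 0.09  ] [ -0.7 142.  129. ]
cup_mid 0.89 [250. 260.] [0.4439 0.0535 0.127 ] [-60.7  -8.8  91.5]
cup_mid 0.73 [471. 281.] [ 0.648  -0.0189  0.127 ] [-85.7 206.4  91.2]
cup_mid 0.57 [416. 194.] [0.601  0.0823 0.127 ] [  2.5 138.   92. ]Traceback (most recent call last):
  File "<stdin>", line 5, in <module>
ValueError: it knows: bar_line, cup_b_mid, cup_c_mid, cup_mid, disc_top, mould, stand
```

Run:
```python
from h import *
p=snapshot("wrist");st()
cv2.imwrite("pics/w3.png",p["img"])
import json
o=robot.get_obs();R=rot(o["ee_rot"]);T=np.array(o["tool_pos"])
# grid: pixel of bar line candidates
for ty in(-8,0,8):
  for tx in(-40,0,40):
    X=T+R@(np.array([tx,ty,0])/1000);X[2]=.154;print(tx,ty,proj(p,X)[0].round())
```

```text
time 9.675
tool_pos [0.4673 0.108  0.2185]
ee_rot [-3.1405 -0.0082  1.3424]
wrist_force [ 0.5494 -0.5937 -0.6114]
width 0.0658
-40 -8 [249. 253.]
0 -8 [248. 207.]
40 -8 [248. 156.]
-40 0 [258. 253.]
0 0 [258. 207.]
40 0 [259. 156.]
-40 8 [268. 253.]
0 8 [269. 207.]
40 8 [269. 156.]
```

View pics/w3.png

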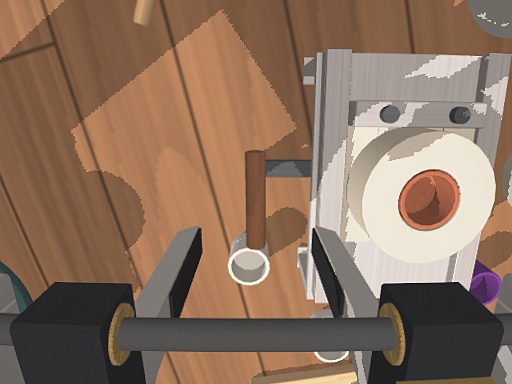

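>>> {"api": "arm_command", "payload": {"commands": "20 -1.5 10 0 0 0 0.7;0 0 25 0 0 0 0.7;0 0 25 0 0 0 0.7;0 0 20 0 0 0 0.7;0 0 0 0 0 0 0.7"}}

```text
time: 10.3
tool_pos: [0.476, 0.1256, 0.1355]
ee_rot: [-3.14, -0.009, 1.334]
wrist_force: [0.2, -0.7, -0.6]
width: 0.0657
```

>>> {"api": "arm_command", "payload": {"commands": "1 -6 8 0 0 0.8 0.7;0 0 0 0 0 0 0.7"}}

```text
time: 10.55
tool_pos: [0.4716, 0.1276, 0.1282]
ee_rot: [-3.141, -0.01, 1.318]
wrist_force: [-0.1, -0.1, -0.3]
width: 0.0659
```

>>> {"api": "arm_command", "payload": {"commands": "0 -1 1 0 0 -1.6 0.3;0 0 0 0 0 0 0;0 0 0 0 0 0 0;0 0 0 0 0 0 0;0 0 0 0 0 0 0"}}

```text
time: 11.18
tool_pos: [0.4718, 0.1282, 0.1295]
ee_rot: [3.137, -0.011, 1.348]
wrist_force: [-0.7, -1.2, 0.7]
width: 0.0189
```

>>> {"api": "arm_command", "payload": {"commands": "0 0 0 0 0 0 0;0 0 0 0 0 0 0"}}

```text
time: 11.42
tool_pos: [0.4707, 0.1285, 0.1294]
ee_rot: [3.14, -0.011, 1.348]
wrist_force: [0.0, 0.8, 0.6]
width: 0.0154
```

>>> {"api": "arm_command", "payload": {"commands": "0 0 -3 0 0 0 0;0 0 -3 0 0 0 0;0 0 -3 0 0 0 0"}}

```text
time: 11.8
tool_pos: [0.4706, 0.1284, 0.135]
ee_rot: [-3.141, -0.011, 1.348]
wrist_force: [2.8, 0.4, -6.0]
width: 0.0153
```

>>> {"api": "arm_command", "payload": {"commands": "0 0 -3 0 0 0 0;0 0 -3 0 0 0 0"}}

```text
time: 12.05
tool_pos: [0.4706, 0.1284, 0.1407]
ee_rot: [-3.141, -0.011, 1.348]
wrist_force: [1.9, 1.5, -6.3]
width: 0.0152
```

>>> {"api": "arm_command", "payload": {"commands": "0 0 -3 0 0 0 0;0 0 -3 0 0 0 0"}}

```text
time: 12.3
tool_pos: [0.4707, 0.1284, 0.1469]
ee_rot: [-3.141, -0.011, 1.348]
wrist_force: [3.6, 1.2, -13.9]
width: 0.0151
```

>>> {"api": "arm_command", "payload": {"commands": "0 0 -3 0 0 0 0"}}

```text
time: 12.42
tool_pos: [0.4706, 0.1284, 0.1487]
ee_rot: [-3.14, -0.011, 1.348]
wrist_force: [4.5, 1.8, -13.2]
width: 0.0155
```

>>> {"api": "arm_command", "payload": {"commands": "0 0 -3 0 0 0 0;0 0 -3 0 0 0 0"}}

```text
time: 12.68
tool_pos: [0.4706, 0.1284, 0.1519]
ee_rot: [-3.138, -0.01, 1.348]
wrist_force: [5.2, 3.5, -15.0]
width: 0.015
```

>>> {"api": "arm_command", "payload": {"commands": "0 0 -4 0 0 0 0;0 0 -4 0 0 0 0;0 0 -4 0 0 0 0"}}

```text
time: 13.05
tool_pos: [0.4705, 0.1284, 0.1594]
ee_rot: [-3.135, -0.01, 1.348]
wrist_force: [4.5, 1.3, -14.3]
width: 0.0154
```

Run:
```python
from h import *
p=snapshot("wrist");s=snapshot("scene")
for q in(p,s):
  for r in models.tip_of("cup_mid",q)[:4]:
    u=px(q,r["centre"]);print(round(r["conf"],2),u.round(),[atz(q,u,z).round(4).tolist() for z in(.127,.14)])
a=s["img"][130:330,190:390]
cv2.imwrite("pics/s4.png",np.hstack([cv2.resize(a,(384,384)),p["img"][:,110:]]))
```

```text
0.66 [462. 250.] [[0.6103, 0.0732, 0.127], [0.6028, 0.0813, 0.14]]
0.55 [250. 297.] [[0.4506, 0.0703, 0.127], [0.4529, 0.0786, 0.14]]
0.91 [194. 239.] [[0.7369, 0.0056, 0.127], [0.7402, 0.0174, 0.14]]
0.89 [284. 235.] [[0.5893, 0.0699, 0.127], [0.5959, 0.0803, 0.14]]
0.78 [269. 195.] [[0.5628, -0.0382, 0.127], [0.57, -0.0254, 0.14]]
0.7 [332. 228.] [[0.5023, 0.0934, 0.127], [0.5109, 0.1032, 0.14]]
```

View pics/s4.png

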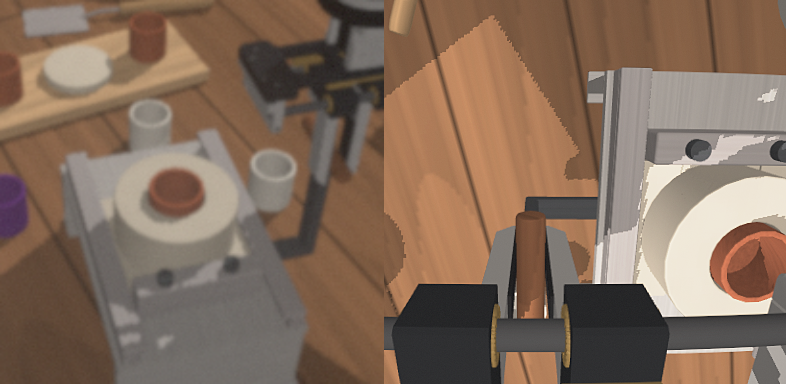

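>>> {"api": "arm_command", "payload": {"commands": "0 0 -4 0 0 0 0;0 0 -4 0 0 0 0;0 0 -3 0 0 0 0;0 0 -3 0 0 0 0"}}

```text
time: 13.75
tool_pos: [0.4705, 0.1284, 0.1714]
ee_rot: [-3.133, -0.009, 1.348]
wrist_force: [2.2, 1.6, -8.0]
width: 0.0154
```

>>> {"api": "arm_command", "payload": {"commands": "0 0 -3 0 0 0 0;0 0 -3 0 0 0 0;0 0 -3 0 0 0 0;0 0 0 0 0 0 0"}}

```text
time: 14.25
tool_pos: [0.4705, 0.1284, 0.1829]
ee_rot: [-3.135, -0.01, 1.348]
wrist_force: [3.1, 1.6, -6.6]
width: 0.0152
```

>>> {"api": "arm_command", "payload": {"commands": "0 0 0 0 0 0 0.5;0 0 0 0 0 0 0.5;0 0 0 0 0 0 0.5;0 0 0 0 0 0 0.5"}}

```text
time: 14.75
tool_pos: [0.4715, 0.1277, 0.188]
ee_rot: [-3.141, -0.01, 1.348]
wrist_force: [-0.5, 0.2, 0.3]
width: 0.0467
```

>>> {"api": "arm_command", "payload": {"commands": "0 0 -15 0 0 0 0.5;0 0 -30 0 0 0 0.5;0 0 -30 0 0 0 1;0 0 0 0 0 0 1"}}

```text
time: 15.25
tool_pos: [0.4716, 0.1268, 0.2681]
ee_rot: [3.14, -0.011, 1.348]
wrist_force: [0.1, 0.0, 0.4]
width: 0.0636
```

Run:
```python
from h import *
p=snapshot("wrist");s=snapshot("scene");t=snapshot("top");st()
rs=[]
for n,q in(("w",p),("s",s),("t",t)):
  for r in models.tip_of("cup_mid",q)[:5]:
    u=px(q,r["centre"]);print(n,round(r["conf"],2),u.round(),atz(q,u,.16).round(4))
for r in models.tip_of("disc_top",t)[:1]:print("disc",atz(t,px(t,r["centre"]),.03))
a=s["img"][130:330,190:390]
cv2.imwrite("pics/s5.png",np.hstack([cv2.resize(a,(384,384)),p["img"][:,110:]]))
```

```text
time 15.4
tool_pos [0.4699 0.1265 0.2636]
ee_rot [-3.1353 -0.008   1.3476]
wrist_force [ 0.3053 -0.3864  0.505 ]
width 0.0757
w 0.85 [403. 211.] [0.6012 0.0787 0.16  ]
w 0.85 [322. 324.] [ 0.5056 -0.0285  0.16  ]
w 0.83 [249. 253.] [0.4496 0.0694 0.16  ]
w 0.59 [442. 272.] [0.6349 0.0039 0.16  ]
s 0.89 [331. 226.] [0.5238 0.1149 0.16  ]
s 0.85 [192. 238.] [0.748  0.0311 0.16  ]
s 0.81 [266. 196.] [ 0.5869 -0.0047  0.16  ]
s 0.67 [281. 225.] [0.5989 0.073  0.16  ]
t 0.9 [231. 244.] [ 0.4343 -0.0026  0.16  ]
t 0.9 [292. 212.] [ 0.498  -0.1262  0.16  ]
t 0.86 [192. 163.] [0.6009 0.0778 0.16  ]
t 0.68 [274. 127.] [ 0.6765 -0.0927  0.16  ]
disc [ 0.54126936 -0.28397744  0.03      ]
```

View pics/s5.png

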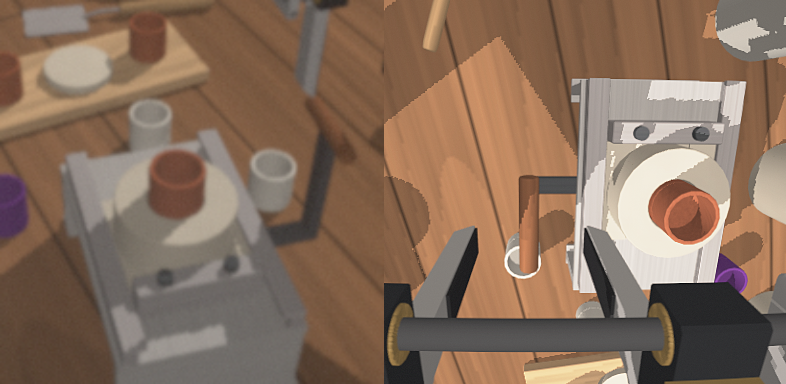

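>>> {"api": "arm_command", "payload": {"commands": "0 0 0 0 0 10 1;0 0 0 0 0 10 1;0 0 0 0 0 10 1;0 0 0 0 0 10 1;0 0 0 0 0 10 1;0 0 0 0 0 10 1;0 0 0 0 0 10 1;0 0 0 0 0 7 1;0 0 0 0 0 0 1"}}

```text
time: 16.73
tool_pos: [0.4666, 0.1262, 0.255]
ee_rot: [-3.135, 0.02, -0.04]
wrist_force: [0.4, -0.0, -0.0]
width: 0.0942
```

>>> {"api": "arm_command", "payload": {"commands": "45 14 0 0 1 -1 1;46 14 0 0 0 0 1;46 14 0 0 0 0 1;0 0 0 0 0 0 1"}}

```text
time: 17.23
tool_pos: [0.605, 0.0801, 0.2508]
ee_rot: [-3.135, 0.006, -0.011]
wrist_force: [-1.3, 0.0, -0.4]
width: 0.0939
```

>>> {"api": "arm_command", "payload": {"commands": "-4 1 10 0 0 0 1;0 0 25 0 0 0 1;0 0 20 0 0 0 1;0 0 0 0 0 0 1"}}

```text
time: 17.73
tool_pos: [0.5956, 0.0814, 0.194]
ee_rot: [-3.134, 0.008, -0.005]
wrist_force: [-0.4, -0.6, 0.0]
width: 0.0939
```

Run:
```python
from h import *
p=snapshot("wrist");st()
o=robot.get_obs();R=rot(o["ee_rot"]);T=np.array(o["tool_pos"])
for r in models.tip_of("cup_mid",p)[:3]:
    u=px(p,r["centre"]);print(round(r["conf"],2),u.round(),atz(p,u,.16).round(4),(R.T@(atz(p,u,.16)-T)*1000).round(1))
```

```text
time 17.775
tool_pos [0.5963 0.0814 0.1955]
ee_rot [-3.1337  0.0056 -0.0047]
wrist_force [ 0.298   0.4419 -0.4883]
width 0.0941
0.79 [321. 303.] [0.5263 0.0325 0.16  ] [-69.5  49.6  35.5]
0.69 [256. 210.] [0.6013 0.0818 0.16  ] [ 5.2 -0.1 35.4]
0.65 [443. 244.] [ 0.5746 -0.054   0.16  ] [-20.9 135.8  34.5]
```

>>> {"api": "arm_command", "payload": {"commands": "5 0 12 0 0 0 1;0 0 15 0 0 0 1;0 0 0 0 0 0 1"}}

```text
time: 18.2
tool_pos: [0.603, 0.0818, 0.1702]
ee_rot: [-3.134, -0.001, -0.004]
wrist_force: [0.1, -0.1, -0.5]
width: 0.0941
```

>>> {"api": "arm_command", "payload": {"commands": "-2 0 10 0 0 0 1;0 0 1 0 0 0 0.6;0 0 0 0 0 0 0.3;0 0 0 0 0 0 0;0 0 0 0 0 0 0;0 0 0 0 0 0 0"}}

```text
time: 18.95
tool_pos: [0.6014, 0.0816, 0.1592]
ee_rot: [-3.134, -0.002, -0.004]
wrist_force: [-0.1, -0.7, -0.6]
width: 0.0493
```

>>> {"api": "arm_command", "payload": {"commands": "0 0 0 0 0 0 0;0 0 -5 0 0 0 0;0 0 -10 0 0 0 0;0 0 -15 0 0 0 0;0 0 -25 0 0 0 0;0 0 -25 0 0 0 0;0 0 0 0 0 0 0"}}

```text
time: 19.82
tool_pos: [0.6015, 0.0813, 0.2456]
ee_rot: [-3.133, -0.005, -0.004]
wrist_force: [-0.6, 0.2, -1.1]
width: 0.049
```

>>> {"api": "arm_command", "payload": {"commands": "-5 25 0 -0.5 0 0 0;-7 40 0 0 0 0 0;-8 45 0 0 0 0 0;-8 45 0 0 0 0 0;-8 45 0 0 0 0 0;-8 45 0 0 0 0 0;-7 45 0 0 0 0 0;-5 35 0 0 0 0 0;-4 25 0 0 0 0 0;0 0 0 0 0 0 0;0 0 0 0 0 0 0"}}

```text
time: 21.2
tool_pos: [0.5357, -0.2758, 0.2354]
ee_rot: [-3.135, 0.007, -0.001]
wrist_force: [0.4, 0.6, -1.5]
width: 0.0493
```

Run:
```python
from h import *
p=snapshot("wrist");s=snapshot("scene");t=snapshot("top");st()
for n,q in(("w",p),("s",s),("t",t)):
  for k,z in(("disc_top",.03),("cup_b_mid",.043)):
   for r in models.tip_of(k,q)[:3]:
    u=px(q,r["centre"]);print(n,k,round(r["conf"],2),u.round(),atz(q,u,z).round(4))
cv2.imwrite("pics/w6.png",p["img"])
```

```text
time 21.35
tool_pos [ 0.536  -0.2754  0.2359]
ee_rot [-3.1353e+00  6.8000e-03  4.0000e-04]
wrist_force [ 0.4272 -0.4553 -1.4288]
width 0.0493
w disc_top 0.92 [261. 163.] [ 0.5406 -0.2808  0.03  ]
s disc_top 0.68 [232. 160.] [ 0.5296 -0.2929  0.03  ]
s cup_b_mid 0.65 [193. 171.] [ 0.6373 -0.2792  0.043 ]
t disc_top 0.74 [354. 195.] [ 0.5468 -0.2873  0.03  ]
t cup_b_mid 0.54 [355. 150.] [ 0.6538 -0.2922  0.043 ]
```

View pics/w6.png

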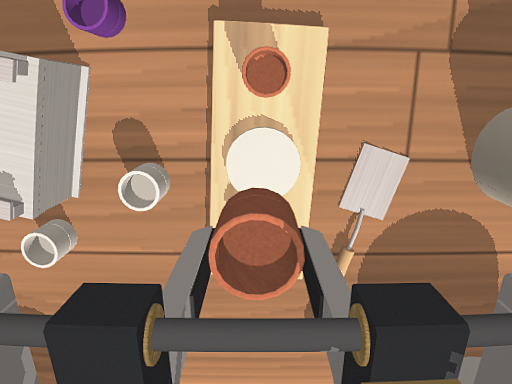

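>>> {"api": "arm_command", "payload": {"commands": "4 6 20 -0.3 0 0 0;0 0 35 0 0 0 0;0 0 35 0 0 0 0;0 0 30 0 0 0 0;0 0 20 0 0 0 0;0 0 0 0 0 0 0"}}

```text
time: 22.4
tool_pos: [0.5405, -0.2821, 0.0939]
ee_rot: [3.14, 0.003, 0.001]
wrist_force: [-0.2, -0.0, -1.0]
width: 0.049
```

Run:
```python
from h import *
p=snapshot("wrist");st()
for r in models.tip_of("disc_top",p)[:3]:
    u=px(p,r["centre"]);print(round(r["conf"],2),u.round(),atz(p,u,.03).round(4))
```

```text
time 22.45
tool_pos [ 0.5412 -0.2826  0.0954]
ee_rot [3.1385e+00 8.0000e-04 8.0000e-04]
wrist_force [ 0.5494  0.4508 -0.7502]
width 0.0494
```

Well placed; lower to just above the disc, then creep in.

>>> {"api": "arm_command", "payload": {"commands": "0 0 15 0 0 0 0;0 0 12 0 0 0 0;0 0 6 0 0 0 0;0 0 0 0 0 0 0"}}

```text
time: 23.0
tool_pos: [0.5435, -0.2841, 0.0645]
ee_rot: [3.134, -0.006, 0.001]
wrist_force: [0.1, -0.6, -1.0]
width: 0.0491
```

>>> {"api": "arm_command", "payload": {"commands": "0 0 2 0 0 0 0;0 0 2 0 0 0 0"}}

```text
time: 23.25
tool_pos: [0.544, -0.2844, 0.061]
ee_rot: [3.134, -0.007, 0.001]
wrist_force: [-0.9, 0.4, -1.1]
width: 0.0489
```

>>> {"api": "arm_command", "payload": {"commands": "0 0 2 0 0 0 0;0 0 2 0 0 0 0"}}

```text
time: 23.5
tool_pos: [0.5443, -0.2846, 0.0571]
ee_rot: [3.133, -0.007, 0.001]
wrist_force: [0.3, -0.3, -1.5]
width: 0.049
```

>>> {"api": "arm_command", "payload": {"commands": "-3.5 -2.5 0 0.5 -0.4 0 0;0 0 1.5 0 0 0 0;0 0 1.5 0 0 0 0"}}

```text
time: 23.88
tool_pos: [0.5405, -0.282, 0.054]
ee_rot: [-3.141, -0.0, 0.001]
wrist_force: [0.0, 0.5, -0.6]
width: 0.0492
```

>>> {"api": "arm_command", "payload": {"commands": "0 0 1.5 0 0 0 0"}}

```text
time: 24.0
tool_pos: [0.5405, -0.282, 0.0524]
ee_rot: [-3.141, -0.0, 0.001]
wrist_force: [-0.4, -0.3, -1.5]
width: 0.049
```

>>> {"api": "arm_command", "payload": {"commands": "0 0 1 0 0 0 0"}}

```text
time: 24.12
tool_pos: [0.5405, -0.282, 0.0512]
ee_rot: [-3.141, -0.0, 0.001]
wrist_force: [-0.3, -0.0, -1.6]
width: 0.0493
```

>>> {"api": "arm_command", "payload": {"commands": "0 0 1 0 0 0 0"}}

```text
time: 24.25
tool_pos: [0.5406, -0.282, 0.0508]
ee_rot: [-3.141, -0.0, 0.001]
wrist_force: [-1.9, 0.9, 4.0]
width: 0.0493
```

>>> {"api": "arm_command", "payload": {"commands": "0 0 1 0 0 0 0"}}

```text
time: 24.38
tool_pos: [0.5407, -0.282, 0.0508]
ee_rot: [-3.141, -0.001, 0.001]
wrist_force: [-2.5, 1.3, 6.2]
width: 0.049
```

>>> {"api": "arm_command", "payload": {"commands": "0 0 0 0 0 0 0.6;0 0 0 0 0 0 0.75;0 0 0 0 0 0 0.85;0 0 0 0 0 0 0.85"}}

```text
time: 24.88
tool_pos: [0.5411, -0.2824, 0.0504]
ee_rot: [3.141, -0.002, 0.001]
wrist_force: [0.0, -0.5, -0.0]
width: 0.0794
```

>>> {"api": "arm_command", "payload": {"commands": "0 0 -15 0 0 0 0.85;0 0 -30 0 0 0 0.85;0 0 -40 0 0 0 0.85;0 0 -40 0 0 0 0.85;0 0 -40 0 0 0 0.85;-40 0 0 0 0 0 0.85;-40 0 0 0 0 0 0.85;0 0 0 0 0 0 0.85;0 0 0 0 0 0 0.85"}}

```text
time: 26.0
tool_pos: [0.461, -0.2833, 0.2303]
ee_rot: [3.134, -0.012, 0.002]
wrist_force: [-0.8, 0.3, -0.2]
width: 0.0799
```

Run:
```python
from h import *
p=snapshot("wrist");s=snapshot("scene");t=snapshot("top");st()
for n,q in(("w",p),("s",s),("t",t)):
  for r in models.tip_of("cup_mid",q)[:8]:
    u=px(q,r["centre"]);print(n,round(r["conf"],2),u.round(),atz(q,u,.055).round(4))
a=t["img"][90:290,120:400];b=s["img"][100:330,130:390]
cv2.imwrite("pics/end.png",np.hstack([cv2.resize(a,(420,300)),cv2.resize(b,(339,300))]))
cv2.imwrite("pics/end.png",np.vstack([np.hstack([cv2.resize(a,(420,300)),cv2.resize(b,(339,300))]),np.pad(cv2.resize(p["img"],(400,300)),((0,0),(0,359),(0,0)))]))
```

```text
time 26.15
tool_pos [ 0.4612 -0.2832  0.2294]
ee_rot [ 3.1349e+00 -1.0200e-02  2.3000e-03]
wrist_force [ 0.2804 -0.2784 -0.2697]
width 0.0796
w 0.96 [ 30. 194.] [ 0.4395 -0.0223  0.055 ]
w 0.88 [130. 131.] [ 0.5103 -0.1477  0.055 ]
w 0.87 [251. 101.] [ 0.5406 -0.279   0.055 ]
s 0.93 [231. 152.] [ 0.5309 -0.2943  0.055 ]
s 0.93 [191. 241.] [ 0.7271 -0.0579  0.055 ]
s 0.92 [332. 226.] [0.4533 0.0355 0.055 ]
s 0.81 [268. 197.] [ 0.5281 -0.1043  0.055 ]
t 0.89 [234. 247.] [ 0.4268 -0.0018  0.055 ]
t 0.7 [274. 130.] [ 0.7024 -0.0983  0.055 ]
t 0.66 [355. 193.] [ 0.5466 -0.2852  0.055 ]
t 0.55 [293. 211.] [ 0.5081 -0.138   0.055 ]
```

View pics/end.png

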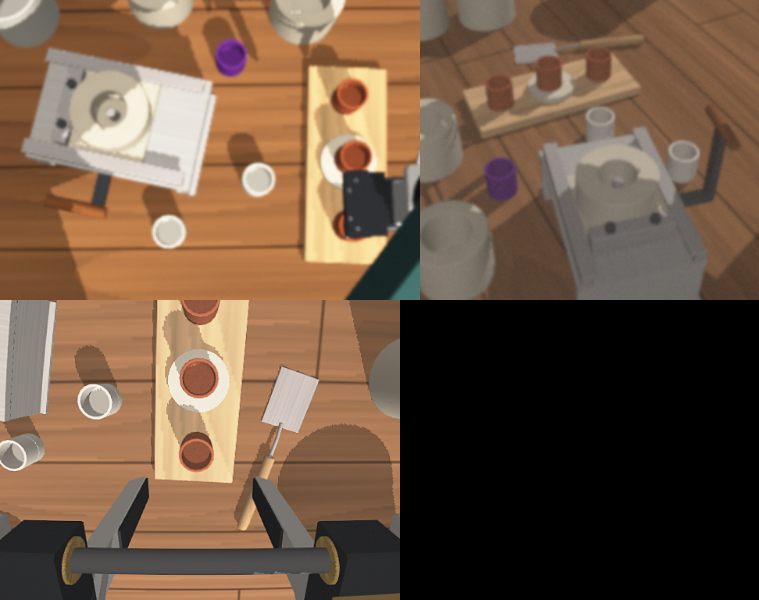

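```bash
python3 -c "
from bench import robot
print(robot.close_job())"
```

```text
the job is handed in; nothing more can be done
None
```

I finished the whole job in order and handed it in at about 26 s; the hand-in gave no verdict.

- **Mould:** I pushed it along the rails with about 3–5 N. It stalled at about 9 N and did not move under a final press of 14.7 N, so it is home against the stop, well under the 30 N chipping limit.
- **Knockout rod:** I raised it by the bar about 53–54 mm, judged by how far the gripper rose. Most of the lift was at about 2–3 cm/s. The highest reading was 15 N, so roughly 8 N on the cup against the 18 N cracking limit. The cup came free and the rod stayed up after I let go.
- **Cup:** I put it on the drying disc with about 6–8 N of contact, against the 40 N limit, then opened the gripper and moved clear.

**Last checks:**
- **Pictures:** They show the cup upright and centred on the disc to within a few mm. The two finished cups are still in place, the mould is at the stop, and the rod tip shows up inside the empty mould.
- **Where the views disagree:** The scene and top cameras place the cup 7–16 mm from where the wrist camera does. They were off by a similar amount for the disc itself, so I trusted the close wrist view.
- **Arm drift:** The arm drifted several mm and up to 4° during the push and some descents. I corrected this each time, and one early turn went the wrong way before I put it right.

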